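# Open the food warmer's cover for cleaning

## Robot

A 6-joint arm with a two-finger parallel gripper is mounted at the origin on the work surface. World frame = base frame: x ahead of the robot, y to its left, z up, the work surface at z = 0. Lengths are in m, angles in degrees, forces in N, time in s.
With the tool pointing down it reaches from about 0.35 to 0.875 m from the base axis. Payload 4.2 kg.
Tool frame: the origin (TCP) lies midway between the tips of the shut fingers; the grasp point (between the pads) lies 19 mm behind it; z points along the fingers, y is the direction in which the jaws open and shut (so a half turn about z gives the same grasp; the last joint's range is limited). The gripper opens to 87 mm and grips with 3 to 60 N. Pads are 19 mm wide; open, the fingers measure 117 mm over their backs; the gripper's body (75 mm by 190 mm) begins 51 mm behind the grasp point.
Start: joints at [85.348, 22.042, 0.453, 0, -68.411, -14.817], TCP at [0.208, 0.589, 0.223] pointing down, gripper open.
Joint ranges: [-179.83, 179.83], [-69.29, 118.12], [-61.27, 80.66], [-181.25, 117.63], [-171.15, -9.14], [-177.46, 177.46]. Speed limits (degrees/s): [159.86, 159.86, 180, 180, 180, 180].

## Interface

Orientations are given as a 3x3 rotation matrix whose columns are the frame's x, y, z axes.
In Python, from station import r gives the robot as it stands.
- The arm moves only by the tool play_rows, never from a script. Its argument "commands" is a list that holds one entry, the list of rows, each a list of 7 numbers: the shift along the world's x, y, z in m, then the turn, a rotation vector about the world's x, y, z in rad, then the closure, from 0 (fully open) to 1 (shut). A call has 1 to 5 rows; each row is the pose to reach, as a shift and turn from the pose commanded when the call began; what a row does not reach only later rows make up. A row lasts 1/10 s, in which the tool goes at most 50 mm and 8.59 degrees, less where a joint would pass 70% of its speed; a pose out of reach is approached as far as the arm can. A call with a gripper value outside its range is refused whole. The fingers move at their own pace and stop on an object; the grip force is fixed at half the most. Time passes only in rows, so rows that repeat a pose let the fingers close. It gives the time, the measured TCP pose, the force and the opening at its end, in the units of the state.
- r.sense(): the state, without advancing time (a new reading comes with each control period).
- r.capture(name): name is "scene" or "side" or "wrist"; returns a dict with "image" (480x640x3 uint8, red, green, blue), "range_z" (480x640 float32, m along the optical axis (not along the pixel's ray), 0 where there is no reading), "intrinsics" (3x3 intrinsics, pixels), "extrinsics" (4x4, takes a point from camera to world coordinates); the wrist camera has in their place "mount" (4x4, takes a point from camera to tool coordinates, whose origin is the TCP and whose axes are the flange's). Camera axes: x right, y up, looking along -z (the intrinsics and any distortion apply to the point x, -y, -z); pixel columns grow to the right and rows downward; lengths in m; the calibration is good to about 2 mm. A picture is of the moment at which its call begins: read the wrist's pose just before it.
- r.finish_job(): hands the job in, once; it reports no verdict.
The state is a dict: "time_s": time; "joints": joint angles; "joint_velocities": joint speeds; "effort": joint torques, N m; "tcp_pos": TCP position; "ee_rot": TCP orientation; "wrist_force": force on the tool from outside, world axes, zero at the start; "moment": the same for the moment, N m; "gripper_width": opening from 0.0 (shut) to 1.0 (fully open).
Only numpy, scipy, OpenCV 4.12 (cv2) and the standard library are available. Lean on these libraries where they do the work, as an engineer would, in place of code of your own. Each camera call takes 0.05 s, during which the arm holds its last target. There are 200 camera calls.

## Task

Open the countertop food warmer for cleaning: first swing its three turn buttons fully aside so none overlaps the cover panel, then lift the cover out by its handle and lay it flat inside the empty aluminium tray, handle up, without dropping it. Leave the buttons turned aside and do not knock, shift or topple the bottle, jar and can standing about.

Things in the scene. Friction and masses are not known exactly. Their poses are not given: they have to be found in the camera images.
- warmer: fixed stainless food warmer, 280 x 200 x 80 mm (x, y, z). Origin: centre of its underside, on the worktop; x along its length, z up; black control knob on its -x end. In its top is a 204 x 124 mm opening, centred, long side along x, with a ledge 8 mm below the rim that carries the cover, flush with the rim (rim at z 80 mm). A fixed vent stub, 22 mm across, rises 55 mm above the rim at (x 124, y -82) mm
- button_a (a joint): turn button on the rim, vertical pivot at (x -55, y 78) mm of warmer. Value in rad: 0 = arm points straight in over the cover (locked); grows as the arm swings aside clockwise seen from above, towards the warmer's -x; 1.57 = along the cover's edge; clear of the cover above 1.2. Starts at -0.25 to 0.8, opens that way only (stops at -0.35, 1.75); light friction (2 N at the tab); stays where left
- button_b (a joint): turn button on the rim, vertical pivot at (x 55, y 78) mm of warmer. Value in rad: 0 = arm points straight in over the cover (locked); grows as the arm swings aside counter-clockwise seen from above, towards the warmer's +x; 1.57 = along the cover's edge; clear of the cover above 1.2. Starts at -0.25 to 0.8, opens that way only (stops at -0.35, 1.75); light friction (2 N at the tab); stays where left
- button_c (a joint): turn button on the rim, vertical pivot at (x 10, y -78) mm of warmer. Value in rad: 0 = arm points straight in over the cover (locked); grows as the arm swings aside counter-clockwise seen from above, towards the warmer's -x; 1.57 = along the cover's edge; clear of the cover above 1.2. Starts at -0.25 to 0.8, opens that way only (stops at -0.35, 1.75); light friction (2 N at the tab); stays where left
- tab_a (a point): middle of button_a's finger tab (98 mm above the worktop); turns with the arm. The button is a dark steel arm 12 mm wide, 6 mm thick, its end 32 mm from the pivot, underside 2.5 mm above the rim; the tab is an upright round stud 10 mm across, 26 mm from the pivot, rising 20 mm above the arm (88 to 108 mm above the worktop)
- tab_b (a point): middle of button_b's finger tab; same shape and size as button_a's
- tab_c (a point): middle of button_c's finger tab; same shape and size as button_a's
- cover: the cover panel: loose aluminium plate 200 x 120 x 8 mm (x, y, z), 0.28 to 0.56 kg, about 2 mm of play in the opening. Origin: centre of its underside (72 mm above the worktop at the start); axes parallel to the warmer's while it sits there
- cover_handle (a point): middle of the grip bar of the cover's bail handle, 38 mm above the cover's underside, over its centre: bar 90 mm long along the cover's x, 10 mm wide, 10 mm high, on two posts at its ends (25 mm of free height under the bar, 82 mm between posts' centres)
- tray: fixed open aluminium tray, 250 x 170 x 26 mm outside, walls and floor 4 mm (inside 242 x 162 mm). Origin: centre of its underside on the worktop; x along its length, z up
- bottle: loose squeeze bottle, upright, 56 mm across, 185 mm tall; leave alone. Origin: centre of its underside
- jar: loose glass jar, upright, 56 mm across, 100 mm tall; leave alone. Origin: centre of its underside
- can: loose can, upright, 60 mm across, 95 mm tall; leave alone. Origin: centre of its underside
There are look-alikes about, which are no part of the job. What is shaped like the cover but blue or green is not meant.

How it is judged (in metres and radians):
On the way, in this order (a step that is already met when the one before it is completed fails the run):
1. all three turn buttons swung clear of the cover while it still sits in its opening (value of joint each of button_a, button_b, button_c above 1.2 rad and x of cover in the frame of warmer between -0.012 and 0.012 m and y of cover in the frame of warmer between -0.012 and 0.012 m and z of cover in the frame of warmer below 0.077 m), for 0.1 s.
2. the cover lifted clear above the warmer's rim (z of cover in the frame of warmer above 0.095 m), for 0.1 s.
At the end, for the whole second after the job is handed in: The cover lies flat (within 0.06 rad, handle up) on the tray's floor, its centre within 30 mm of the tray's centre along each tray axis, released and at rest; all three buttons read above 1.2 rad; bottle, jar and can stand upright within 25 mm of where they were (value of joint each of button_a, button_b, button_c above 1.2 rad and x of cover in the frame of tray between -0.03 and 0.03 m and y of cover in the frame of tray between -0.03 and 0.03 m and z of cover in the frame of tray below 0.009 m and angle between cover's own z axis and vertical below 0.06 rad and linear speed of cover below 0.02 m/s and angle between each of bottle, jar, can's own z axis and vertical below 0.15 rad and distance of each of bottle, jar, can from where it was at the start of the episode below 0.025 m); the robot touches nothing.
It fails at once if a bystander is knocked over or shifted by more than 25 mm (angle between any of bottle, jar, can's own z axis and vertical above 0.4 rad or distance of any of bottle, jar, can from where it was at the start of the episode above 0.025 m).
It fails at once if the cover is dropped (falls freely, faster than 0.6 m/s) (contact force between cover and anything else below 0.05 N and linear speed of cover above 0.6 m/s).
It also fails if it takes over 66 s, if anything falls off the work surface, if the arm or the gripper's body presses on something with over 40 N, if the wrist force passes 120 N, or if a joint passes its speed limit or range.

## Working session

There is one attempt and no reset: what is moved stays moved. The work goes in short steps, Python scripts to look and compute and a tool call to move; the robot and the scene stay as the last step left them, time stands still between calls to the robot, and variables do not carry over. Pictures are saved under pics/ and viewed, about 8 in all and at most 12, crops included, and the job is handed in when it is done.

Besides the shell and the picture viewer there is one more tool, called after "Call:" as name(argument=value, ...) on one line, values as JSON. play_rows: Moves the arm, as the interface text tells. Its arguments: {"type":"object","properties":{"commands":{"type":"array","items":{"type":"array","items":{"type":"array","items":{"type":"number"}}}}},"required":["commands"]}

```bash
mkdir -p pics; ls; cat > h.py <<'E'
import numpy as np, cv2
from station import r
def shot(cam,name):
    s=r.sense(); c=r.capture(cam)
    if 'extrinsics' not in c:
        T=np.eye(4);T[:3,:3]=s['ee_rot'];T[:3,3]=s['tcp_pos'];c['extrinsics']=T@c['mount']
    np.savez(''+name+'.npz',**c)
    cv2.imwrite('pics/'+name+'.png',c['image'][:,:,::-1]); return c
def cloud(c):
    K=c['intrinsics'];z=c['range_z'];v,u=np.mgrid[:480,:640]
    P=np.stack([(u-K[0,2])/K[0,0]*z,-(v-K[1,2])/K[1,1]*z,-z],-1)
    E=c['extrinsics'];W=P@E[:3,:3].T+E[:3,3];W[z==0]=np.nan;return W
def onplane(c,uv,h):
    K=c['intrinsics'];E=c['extrinsics'];uv=np.atleast_2d(np.array(uv,float))
    d=np.stack([(uv[:,0]-K[0,2])/K[0,0],-(uv[:,1]-K[1,2])/K[1,1],-np.ones(len(uv))],-1)@E[:3,:3].T
    o=E[:3,3];return o+d*((h-o[2])/d[:,2])[:,None]
E
python3 - <<'E'
from h import *
s=r.sense();print(s)
for n in('scene','side'):
    c=shot(n,n+'0');print(n,c['extrinsics'].round(3).tolist(),c['intrinsics'].tolist(),[k for k in c])
a=cv2.imread('pics/scene0.png');b=cv2.imread('pics/side0.png')
E
```

```text
pics
{'time_s': 0.0, 'joints': array([ 8.53487941e+01,  2.20914718e+01,  3.79713344e-01, -2.90290618e-02,
       -6.84113622e+01, -1.48152753e+01]), 'joint_velocities': array([-0.04689525,  0.04365122,  0.02624562,  0.00371491,  0.05409961,
       -0.0209947 ]), 'effort': array([-4.35824313e-04, -3.90664601e+01,  1.87403727e+01,  4.22010854e+00,
        1.10217521e-02, -1.87613391e-04]), 'tcp_pos': array([0.20807873, 0.58870447, 0.22145157]), 'ee_rot': array([[ 9.42774332e-01, -3.33430870e-01, -6.43806093e-04],
       [-3.33431479e-01, -9.42771990e-01, -2.10353633e-03],
       [ 9.44215991e-05,  2.19782528e-03, -9.99997580e-01]]), 'wrist_force': array([-0.23716385,  0.21079144,  0.34672038]), 'moment': array([ 0.01073643, -0.00287408,  0.04096105]), 'gripper_width': 1.0009210567133182}
scene [[-0.84, -0.299, 0.452, 0.869], [0.542, -0.48, 0.69, 0.642], [0.011, 0.825, 0.565, 0.605], [0.0, 0.0, 0.0, 1.0]] [[441.93662832266324, 0.0, 319.0180291407248], [0.0, 441.93662832266324, 234.3738639736636], [0.0, 0.0, 1.0]] ['image', 'range_z', 'intrinsics', 'extrinsics']
side [[0.973, 0.139, -0.184, 0.289], [-0.23, 0.526, -0.819, -0.768], [-0.017, 0.839, 0.544, 0.641], [0.0, 0.0, 0.0, 1.0]] [[433.9622712383304, 0.0, 317.71664150606387], [0.0, 433.9622712383304, 236.8403517479931], [0.0, 0.0, 1.0]] ['image', 'range_z', 'intrinsics', 'extrinsics']
```

View pics/scene0.png

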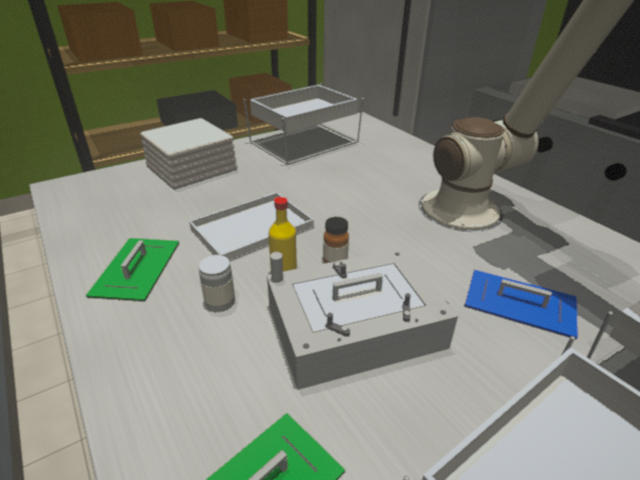

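View pics/side0.png

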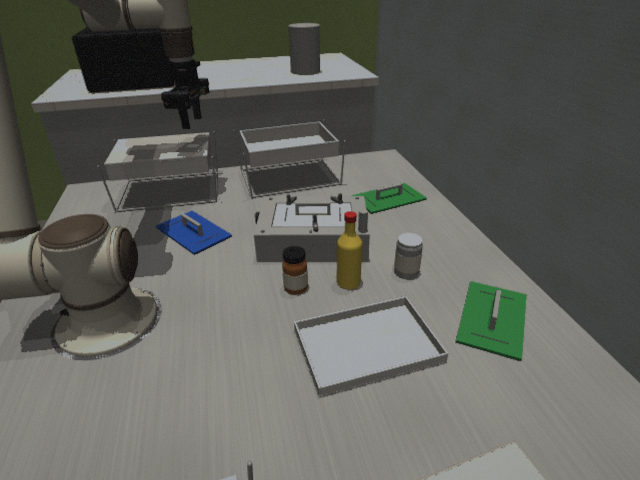

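Both views show the warmer (scene ~(360,310), side ~(313,230)). The vent stub is at scene (277,265) and the knob end is at side (257,217). The bare aluminium cover is in the warmer's opening; the blue and green plates are decoys. The low tray on the worktop (scene (250,225), side (368,342)) is the target, since the other trays are on raised racks. The bottle stands between the warmer and the tray. Next I'll measure.

```bash
python3 - <<'E'
from h import *
def rect(P):
    (c,s,a)=cv2.minAreaRect((P*1000).astype(np.float32));return np.round(c,1),np.round(s,1),round(a,1)
for n,wc,tc in(('scene',(400,340),(240,228)),('side',(285,232),(368,342))):
    c=np.load(n+'0.npz');W=cloud(c)
    print(n,'warm',W[wc[1],wc[0]].round(3),'tray',W[tc[1],tc[0]].round(3))
    for nm,seed,lo,hi in(('rim',wc,.074,.084),('trayrim',tc,.019,.032),('trayfloor',tc,.0025,.012)):
        m=((W[...,2]>lo)&(W[...,2]<hi)).astype(np.uint8)
        ctr=W[seed[1],seed[0]]
        m&=(np.hypot(W[...,0]-ctr[0],W[...,1]-ctr[1])<.25)
        k,l,st,ce=cv2.connectedComponentsWithStats(m.astype(np.uint8))
        for i in np.argsort(-st[1:,4])[:3]+1:
            if st[i,4]>60: print(nm,st[i,4],ce[i].round(),rect(W[l==i][:,:2]),np.median(W[l==i][:,2]).round(4))
    for nm,uv in dict(scene=dict(bottle=(281,204),jar=(337,224),can=(215,264)),side=dict(bottle=(350,216),jar=(293,253),can=(409,239)))[n].items():
        print(nm,W[uv[1],uv[0]].round(3))
E
```

```text
scene warm [0.483 0.299 0.056] tray [ 0.539 -0.213  0.006]
rim 11824 [356. 303.] (array([492.6, 194. ]), array([203.8, 281.3]), 75.4) 0.0807
trayrim 623 [232. 225.] (array([ 511.9, -201.9]), array([250.1, 176.2]), 3.7) 0.0245
trayrim 157 [301. 216.] (array([ 391.8, -170.3]), array([124.9,  49.9]), 67.3) 0.0243
trayfloor 2366 [240. 226.] (array([ 509.2, -218.1]), array([229.1, 140.1]), 4.2) 0.0051
trayfloor 1231 [155. 256.] (array([ 762.7, -218.7]), array([159.7, 118. ]), 51.4) 0.0089
trayfloor 193 [295. 217.] (array([ 402.8, -197. ]), array([35.5, 85.5]), 0.3) 0.0054
bottle [0.538 0.006 0.184]
jar [0.413 0.015 0.101]
can [0.678 0.002 0.097]
side warm [0.408 0.12  0.079] tray [ 0.513 -0.203  0.005]
rim 3425 [306. 217.] (array([491.2, 190.9]), array([208.1, 280.2]), 75.4) 0.079
rim 98 [349. 260.] (array([526.6, -25. ]), array([24.5, 53.7]), 76.2) 0.0792
rim 89 [294. 264.] (array([405.3,  -8.1]), array([26.9, 48.8]), 78.7) 0.0773
trayrim 1268 [369. 343.] (array([ 509.1, -206.2]), array([250.9, 173.6]), 3.7) 0.024
trayrim 113 [405. 269.] (array([662.7, -21.4]), array([24.2, 56.2]), 52.2) 0.0255
trayrim 111 [295. 284.] (array([405.3, -12.4]), array([24.6, 54.9]), 83.0) 0.0252
trayfloor 5701 [366. 342.] (array([ 511.6, -197.3]), array([239.7, 153. ]), 3.5) 0.0037
trayfloor 1247 [476. 331.] (array([ 749.5, -217.7]), array([126.1,  83.9]), 52.7) 0.0073
trayfloor 487 [374. 377.] (array([ 498.9, -285.7]), array([ 87.8, 265.2]), 73.4) 0.0075
bottle [ 0.528 -0.018  0.184]
jar [ 0.406 -0.001  0.1  ]
can [ 0.673 -0.008  0.096]
```

```bash
cat >> h.py <<'E'
wc=np.array([.492,.1925]);wy=np.radians(-14.6)
Rw=np.array([[np.cos(wy),-np.sin(wy)],[np.sin(wy),np.cos(wy)]])
def toW(p): return wc+Rw@(np.array(p)/1000)
def inW(P): return (P[...,:2]-wc)@Rw*1000
def buttons(c):
    W=cloud(c);q=inW(W);z=W[...,2]
    for n,p,sx,sy in(('a',(-55,78),-1,-1),('b',(55,78),1,-1),('c',(10,-78),-1,1)):
        d=q-np.array(p);m=(np.hypot(d[...,0],d[...,1])<40)&(z>.093)&(z<.112)
        if m.sum()<3: print(n,'none');continue
        t=np.median(d[m],0);print(n,m.sum(),t.round(1),'r',np.hypot(*t).round(1),'theta',np.arctan2(sx*t[0],sy*t[1]).round(2))
    m=(abs(q[...,0])<60)&(abs(q[...,1])<25)&(z>.108)&(z<.12)
    if m.sum()>10: print('handle',m.sum(),q[m].mean(0).round(1),cv2.minAreaRect(q[m].astype(np.float32)),z[m].mean())
    m=(abs(q[...,0]-124)<20)&(abs(q[...,1]+82)<20)&(z>.125)&(z<.145)
    if m.sum()>3: print('vent',m.sum(),q[m].mean(0).round(1))
E
python3 - <<'E'
from h import *
for n in('scene0','side0'): print(n);buttons(np.load(n+'.npz'))
E
```

```text
scene0
a 67 [ -8.9 -18.7] r 20.7 theta 0.44
b 81 [ 18.  -13.9] r 22.7 theta 0.91
c 57 [-1.  30.8] r 30.8 theta 0.03
handle 338 [2.7 3.8] ((1.7498703002929688, 2.1824417114257812), (88.8731689453125, 12.39120864868164), 0.4192560315132141) 0.1137818919564484
vent 123 [125.2 -75.9]
side0
a 19 [-11.6 -26.9] r 29.3 theta 0.41
b 24 [ 15.  -22.5] r 27.0 theta 0.59
c 27 [-3.6 22.4] r 22.7 theta 0.16
handle 139 [ 0.4 -3.4] ((-0.15145111083984375, -2.0182952880859375), (86.99470520019531, 17.87849235534668), 0.48811617493629456) 0.112329096293294
vent 58 [123.6 -87.2]
```

Call:
play_rows(commands=[[[0.05,-0.05,0.03,0,0,-0.14,1],[0.1,-0.1,0.06,0,0,-0.28,1],[0.15,-0.15,0.08,0,0,-0.42,1],[0.2,-0.2,0.1,0,0,-0.56,1],[0.24,-0.24,0.12,0,0,-0.69,1]]])

```text
time_s: 0.6
tcp_pos: [0.3749, 0.4216, 0.3084]
ee_rot: [[0.511, -0.86, -0.001], [-0.86, -0.511, -0.001], [0.0, 0.001, -1.0]]
wrist_force: [0.8, -0.5, 0.2]
gripper_width: 0.636
```

Call:
play_rows(commands=[[[0.04,-0.12,0,0,0,0,1],[0.04,-0.12,0,0,0,0,1],[0.04,-0.12,0,0,0,0,1],[0.04,-0.12,0,0,0,0,1],[0.04,-0.12,0,0,0,0,1]]])

```text
time_s: 1.1
tcp_pos: [0.4142, 0.303, 0.3081]
ee_rot: [[0.514, -0.858, -0.0], [-0.858, -0.514, 0.0], [-0.0, 0.0, -1.0]]
wrist_force: [-0.2, 1.1, 0.1]
gripper_width: 0.174
```

Call:
play_rows(commands=[[[0.03,-0.04,0,0,0,0,1],[0.06,-0.08,0.02,0,0,-0.01,1],[0.07,-0.1,0.03,0,0,-0.01,1],[0.07,-0.1,0.03,0,0,-0.01,1],[0.07,-0.1,0.03,0,0,-0.01,1]]])

```text
time_s: 1.6
tcp_pos: [0.484, 0.2043, 0.3376]
ee_rot: [[0.507, -0.862, -0.001], [-0.862, -0.507, 0.0], [-0.001, 0.001, -1.0]]
wrist_force: [0.4, -0.3, 0.5]
gripper_width: 0.0
```

```bash
python3 - <<'E'
from h import *
c=shot('wrist','w1');print(c['mount'].round(3).tolist());buttons(c)
W=cloud(c);m=abs(W[...,2]-.08)<.005;k,l,st,ce=cv2.connectedComponentsWithStats(m.astype(np.uint8));i=1+np.argmax(st[1:,4])
print(cv2.minAreaRect((W[l==i][:,:2]*1000).astype(np.float32)),np.median(W[l==i][:,2]))
E
```

```text
[[0.0, 0.967, 0.255, 0.069], [1.0, -0.0, -0.001, 0.001], [-0.001, 0.255, -0.967, -0.162], [0.0, 0.0, 0.0, 1.0]]
a 115 [-10.5 -24.5] r 26.6 theta 0.41
b 146 [ 15.1 -19.9] r 25.0 theta 0.65
c 125 [-3.1 25.8] r 26.0 theta 0.12
handle 1154 [ 0.8 -0.4] ((-0.7733345031738281, 0.043238162994384766), (89.79116821289062, 10.167378425598145), 0.03929474949836731) 0.11481671907362953
vent 515 [119.7 -78.9]
((490.9523010253906, 193.4499053955078), (200.5338897705078, 280.8743591308594), 75.51547241210938) 0.08023914880837621
```

View pics/w1.png

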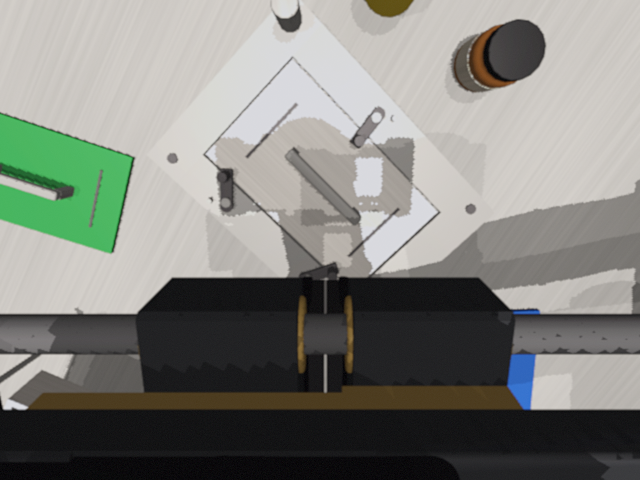

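The wrist view shows the aluminium cover in the warmer. The three buttons are at (320,270), (226,190) and (370,128), the handle is at (323,185) and the vent is at (287,15). The measured angles are a 0.41, b 0.65 and c 0.12. The plate at (60,185) is a green decoy. Button a is first.

Call:
play_rows(commands=[[[-0.03,0.041,-0.01,0,0,0,1],[-0.03,0.041,-0.06,0,0,0,1],[-0.03,0.041,-0.11,0,0,0,1],[-0.03,0.041,-0.16,0,0,0,1],[-0.03,0.041,-0.2,0,0,0,1]]])

```text
time_s: 2.15
tcp_pos: [0.4518, 0.2449, 0.135]
ee_rot: [[0.509, -0.861, -0.003], [-0.861, -0.509, -0.002], [0.0, 0.003, -1.0]]
wrist_force: [0.1, 1.2, -0.5]
gripper_width: 0.003
```

Call:
play_rows(commands=[[[0,0,-0.02,0,0,0,1],[0,0,-0.042,0,0,0,1],[0,0,-0.042,0,0,0,1]]])

```text
time_s: 2.45
tcp_pos: [0.4513, 0.2438, 0.0927]
ee_rot: [[0.508, -0.861, -0.006], [-0.861, -0.508, -0.005], [0.001, 0.008, -1.0]]
wrist_force: [-0.7, 1.0, 0.6]
gripper_width: 0.006
```

Call:
play_rows(commands=[[[-0.004,0.008,0.002,0,0,0,1],[-0.008,0.016,0.002,0,0,0,1],[-0.011,0.023,0.002,0,0,0,1],[-0.014,0.03,0.002,0,0,0,1],[-0.014,0.03,0.002,0,0,0,1]]])

```text
time_s: 2.95
tcp_pos: [0.441, 0.2766, 0.0994]
ee_rot: [[0.508, -0.861, 0.003], [-0.861, -0.508, 0.003], [-0.001, -0.004, -1.0]]
wrist_force: [-0.1, -0.2, -0.3]
gripper_width: 0.005
```

```bash
python3 - <<'E'
from h import *
for n in('scene','side'): print(n);buttons(shot(n,n+'1'))
print(r.sense()['tcp_pos'],r.sense()['wrist_force'])
E
```

```text
scene
a 9 [1.  3.2] r 3.3 theta -2.84
b 80 [ 17.8 -14.2] r 22.8 theta 0.9
c 58 [-0.8 30.8] r 30.9 theta 0.03
handle 320 [5.7 3.7] ((2.782398223876953, 2.909663677215576), (87.0505142211914, 12.844979286193848), 1.3083246946334839) 0.11382835304615857
vent 124 [125.4 -75.7]
side
a 46 [-14.5 -16.1] r 21.7 theta 0.73
b 26 [ 16.3 -23.9] r 28.9 theta 0.6
c 25 [-3.6 21.8] r 22.1 theta 0.16
handle 145 [ 0.4 -3.5] ((-0.1529083251953125, -1.2615394592285156), (87.12126159667969, 15.71884536743164), 0.9218115210533142) 0.11226960142152499
vent 56 [123.5 -86.9]
[0.44090207 0.27594443 0.099174  ] [-1.25020545 -0.29620435  0.10737505]
```

Call:
play_rows(commands=[[[0.002,-0.004,0.045,0,0,0,1],[0.04,-0.02,0.045,0,0,0,1],[0.075,-0.04,0.045,0,0,0,1],[0.109,-0.055,0.045,0,0,0,1],[0.109,-0.055,0.045,0,0,0,1]]])

```text
time_s: 3.55
tcp_pos: [0.5531, 0.2183, 0.1435]
ee_rot: [[0.503, -0.864, 0.003], [-0.864, -0.503, 0.002], [0.0, -0.004, -1.0]]
wrist_force: [-1.4, -0.0, 0.5]
gripper_width: 0.004
```

```bash
python3 - <<'E'
from h import *
buttons(shot('side','side2'));buttons(shot('scene','scene2'))
print(r.sense()['tcp_pos'])
E
```

```text
a 23 [-26.2  -2.6] r 26.3 theta 1.47
b 24 [ 16.3 -22.7] r 27.9 theta 0.62
c 26 [-3.5 22.1] r 22.4 theta 0.16
handle 136 [-0.6 -3.4] ((-0.2540855407714844, -2.0184497833251953), (87.14322662353516, 15.255160331726074), 0.07287746667861938) 0.11251474865481095
vent 61 [123.5 -86.6]
a 65 [-23.2   4. ] r 23.5 theta 1.74
b 77 [ 18.5 -14.5] r 23.5 theta 0.91
c none
handle 230 [-11.    3.7] ((-11.26521110534668, 2.3025474548339844), (63.707969665527344, 11.22733211517334), 0.4854920506477356) 0.11379438610051605
vent 124 [125.3 -75.7]
[0.54974895 0.2190396  0.14307791]
```

Call:
play_rows(commands=[[[0,0.002,-0.025,0,0,0,1],[0,0.002,-0.048,0,0,0,1],[0,0.002,-0.048,0,0,0,1]]])

```text
time_s: 3.95
tcp_pos: [0.5462, 0.2208, 0.0924]
ee_rot: [[0.507, -0.862, -0.006], [-0.862, -0.507, -0.003], [-0.0, 0.007, -1.0]]
wrist_force: [-0.4, -0.4, -0.8]
gripper_width: 0.006
```

Call:
play_rows(commands=[[[0.006,0.004,0,0,0,0,1],[0.012,0.008,0,0,0,0,1],[0.018,0.011,0,0,0,0,1],[0.024,0.014,0,0,0,0,1],[0.024,0.014,0,0,0,0,1]]])

```text
time_s: 4.45
tcp_pos: [0.5742, 0.2361, 0.0956]
ee_rot: [[0.506, -0.862, 0.001], [-0.862, -0.506, 0.001], [-0.0, -0.002, -1.0]]
wrist_force: [-0.5, -0.3, 0.9]
gripper_width: 0.009
```

Call:
play_rows(commands=[[[-0.002,-0.002,0.02,0,0,0,1],[-0.003,-0.003,0.048,0,0,0,1],[-0.03,-0.03,0.048,0,0,0,1],[-0.055,-0.06,0.048,0,0,0,1],[-0.055,-0.06,0.048,0,0,0,1]]])

```text
time_s: 4.95
tcp_pos: [0.5152, 0.1724, 0.1435]
ee_rot: [[0.504, -0.863, -0.002], [-0.863, -0.504, -0.0], [-0.001, 0.002, -1.0]]
wrist_force: [0.8, 0.3, -1.4]
gripper_width: 0.004
```

```bash
python3 - <<'E'
from h import *
buttons(shot('side','side3'));buttons(shot('scene','scene3'))
print(r.sense()['tcp_pos'])
E
```

```text
a 21 [-24.4  -4.7] r 24.8 theta 1.38
b 23 [ 25.7 -11.2] r 28.1 theta 1.16
c 25 [-3.4 23.3] r 23.5 theta 0.15
handle 139 [ 0.4 -3.2] ((-0.16432571411132812, -2.1199541091918945), (14.667647361755371, 86.99070739746094), 89.79794311523438) 0.11234997995985628
vent 56 [123.7 -86.6]
a 68 [-23.3   4.7] r 23.7 theta 1.77
b 82 [25.6 -2.4] r 25.7 theta 1.48
c 27 [-0.4 31.2] r 31.2 theta 0.01
handle 335 [3.1 3.8] ((1.55377197265625, 1.733241081237793), (89.37718963623047, 13.333266258239746), 1.0248221158981323) 0.11391833940342634
vent 124 [125.3 -75.6]
[0.51875615 0.17517897 0.14413932]
```

Call:
play_rows(commands=[[[-0.014,-0.02,0,0,0,0,1],[-0.014,-0.02,-0.025,0,0,0,1],[-0.014,-0.02,-0.048,0,0,0,1],[-0.014,-0.02,-0.048,0,0,0,1]]])

```text
time_s: 5.45
tcp_pos: [0.5033, 0.155, 0.0926]
ee_rot: [[0.506, -0.862, -0.005], [-0.862, -0.506, -0.003], [-0.0, 0.005, -1.0]]
wrist_force: [-0.0, -0.5, -1.2]
gripper_width: 0.006
```

Call:
play_rows(commands=[[[-0.008,-0.005,0,0,0,0,1],[-0.016,-0.01,0,0,0,0,1],[-0.024,-0.015,0,0,0,0,1],[-0.033,-0.02,0,0,0,0,1],[-0.033,-0.02,0,0,0,0,1]]])

```text
time_s: 5.95
tcp_pos: [0.4708, 0.135, 0.0965]
ee_rot: [[0.507, -0.862, 0.002], [-0.862, -0.507, 0.001], [0.0, -0.002, -1.0]]
wrist_force: [1.6, -0.1, 0.5]
gripper_width: 0.006
```

Call:
play_rows(commands=[[[0.002,0.002,0.025,0,0,0,1],[0.003,0.003,0.07,0,0,0,1],[0.0,0.02,0.11,0,0,0,1],[0.0,0.05,0.16,0,0,0,1],[-0.02,0.08,0.2,0,0,0,1]]])

```text
time_s: 6.45
tcp_pos: [0.4549, 0.2086, 0.2883]
ee_rot: [[0.505, -0.863, -0.0], [-0.863, -0.505, -0.001], [0.001, 0.001, -1.0]]
wrist_force: [0.2, 0.2, -0.1]
gripper_width: 0.007
```

Call:
play_rows(commands=[[[-0.02,0.03,0.04,0,0,0,1],[-0.04,0.06,0.05,0,0,0,1],[-0.04,0.06,0.05,0,0,0,1],[-0.04,0.06,0.05,0,0,0,1]]])

```text
time_s: 6.85
tcp_pos: [0.4139, 0.2687, 0.3361]
ee_rot: [[0.508, -0.861, -0.001], [-0.861, -0.508, -0.001], [0.0, 0.002, -1.0]]
wrist_force: [-0.8, -1.1, 0.3]
gripper_width: 0.002
```

```bash
python3 - <<'E'
from h import *
buttons(shot('wrist','w2'));buttons(shot('side','side4'));buttons(shot('scene','scene4'))
print(r.sense()['tcp_pos'])
E
```

```text
a 128 [-26.3  -0.5] r 26.3 theta 1.55
b 193 [21.5 -7. ] r 22.6 theta 1.26
c 171 [-26.8   5.7] r 27.4 theta 1.36
handle 1336 [0.1 0.1] ((-0.6150932312011719, 0.05224275588989258), (90.0186538696289, 10.020299911499023), 0.06573809683322906) 0.11486076642470382
a 23 [-26.4  -3.1] r 26.6 theta 1.45
b 23 [ 23.3 -10.8] r 25.7 theta 1.14
c 26 [-26.1   1.3] r 26.1 theta 1.52
handle 136 [ 0.1 -3.2] ((0.003192901611328125, -3.0660390853881836), (87.31500244140625, 15.732662200927734), 2.372596025466919) 0.11245933845100584
vent 61 [123.6 -86.8]
a 72 [-23.    4.3] r 23.4 theta 1.76
b 84 [25.4 -1.6] r 25.4 theta 1.51
c 50 [-23.8   8.8] r 25.4 theta 1.22
handle 338 [2.9 3.9] ((2.0873031616210938, 2.765294075012207), (11.677058219909668, 88.71148681640625), 89.37406921386719) 0.11388241957699505
vent 124 [125.3 -75.8]
[0.41481962 0.2676283  0.33530352]
```

View pics/w2.png

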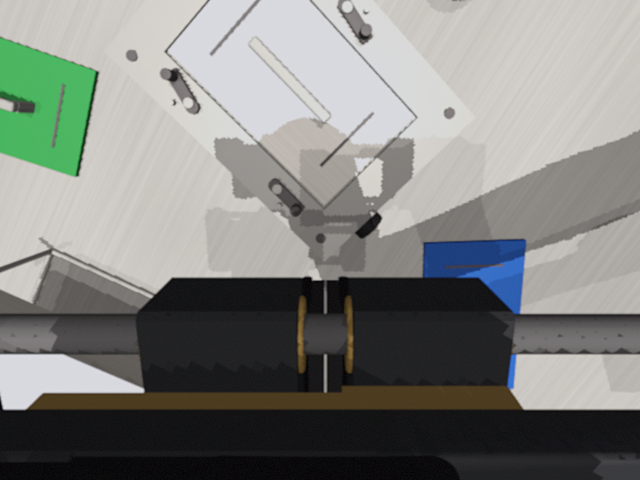

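b reads about 1.3, which is clear but thin, so I'll nudge it a little further.

Call:
play_rows(commands=[[[0.04,-0.01,-0.02,0,0,0,1],[0.08,-0.02,-0.05,0,0,0,1],[0.12,-0.028,-0.08,0,0,0,1],[0.151,-0.036,-0.11,0,0,0,1],[0.151,-0.036,-0.155,0,0,0,1]]])

```text
time_s: 7.5
tcp_pos: [0.5704, 0.2306, 0.1798]
ee_rot: [[0.502, -0.865, 0.003], [-0.865, -0.502, 0.0], [0.001, -0.002, -1.0]]
wrist_force: [-0.6, 1.1, -0.8]
gripper_width: 0.002
```

Call:
play_rows(commands=[[[0,0,-0.04,0,0,0,1],[0,0,-0.083,0,0,0,1],[0,0,-0.083,0,0,0,1],[0,0,-0.083,0,0,0,1]]])

```text
time_s: 7.9
tcp_pos: [0.5665, 0.2318, 0.0982]
ee_rot: [[0.506, -0.863, -0.001], [-0.863, -0.506, -0.002], [0.001, 0.002, -1.0]]
wrist_force: [0.5, -0.2, 0.4]
gripper_width: 0.005
```

Call:
play_rows(commands=[[[0.004,0.002,0,0,0,0,1],[0.008,0.005,0,0,0,0,1],[0.012,0.007,0,0,0,0,1],[0.012,0.007,0,0,0,0,1],[0.008,0.005,0.03,0,0,0,1]]])

```text
time_s: 8.4
tcp_pos: [0.5724, 0.2371, 0.125]
ee_rot: [[0.506, -0.863, -0.006], [-0.863, -0.506, -0.003], [-0.0, 0.007, -1.0]]
wrist_force: [-0.0, -0.5, -0.0]
gripper_width: 0.005
```

Call:
play_rows(commands=[[[-0.005,0,0.045,0,0,0.14,0.4],[-0.03,-0.015,0.08,0,0,0.28,0.4],[-0.055,-0.03,0.1,0,0,0.42,0.4],[-0.083,-0.044,0.11,0,0,0.56,0.4],[-0.083,-0.044,0.11,0,0,0.7,0.4]]])

```text
time_s: 8.9
tcp_pos: [0.4899, 0.1932, 0.2419]
ee_rot: [[0.945, -0.327, 0.006], [-0.327, -0.945, 0.004], [0.004, -0.006, -1.0]]
wrist_force: [1.3, 0.8, 0.4]
gripper_width: 0.375
```

Call:
play_rows(commands=[[[0,0,0,0,0,0.085,0.4],[0,0,0,0,0,0.085,0.4]]])

```text
time_s: 9.1
tcp_pos: [0.4914, 0.1942, 0.2394]
ee_rot: [[0.968, -0.252, 0.003], [-0.252, -0.968, 0.002], [0.002, -0.003, -1.0]]
wrist_force: [0.1, -1.0, -0.2]
gripper_width: 0.544
```

```bash
python3 - <<'E'
from h import *
buttons(shot('wrist','w3'));buttons(shot('side','side5'));buttons(shot('scene','scene5'))
s=r.sense();print(s['tcp_pos'],np.degrees(np.arctan2(s['ee_rot'][1,0],s['ee_rot'][0,0])))
E
```

```text
a 15 [-0.4  1. ] r 1.1 theta 2.73
b 278 [24.2 -1.5] r 24.2 theta 1.51
c 268 [-24.9   5.2] r 25.5 theta 1.36
handle 1902 [ 1.1 -0. ] ((-0.24229049682617188, 0.15529203414916992), (88.84890747070312, 9.991207122802734), 0.3313276469707489) 0.1149276215870272
vent 1393 [122.  -80.2]
a 23 [-26.5  -3.2] r 26.7 theta 1.45
b 23 [23.5 -3.2] r 23.7 theta 1.43
c 27 [-24.9   0.3] r 24.9 theta 1.56
handle 140 [-0.  -3.2] ((-0.24877548217773438, -1.9204092025756836), (15.191085815429688, 87.1705093383789), 89.8284683227539) 0.11226799577829687
vent 60 [123.7 -87.2]
a 69 [-23.    4.6] r 23.5 theta 1.77
b 78 [26.8  4. ] r 27.1 theta 1.72
c 52 [-23.6   8.5] r 25.1 theta 1.23
handle 342 [3.2 3.8] ((1.9580459594726562, 2.133197784423828), (88.76167297363281, 12.430252075195312), 0.9160407781600952) 0.11377333485528103
vent 126 [125.3 -75.7]
[0.49130873 0.19411614 0.23849191] -14.686028191850339
```

All three buttons are clear: a about 1.6, b about 1.55, c about 1.38. Next I'll descend onto the handle and grip it.

Call:
play_rows(commands=[[[0,-0.001,-0.04,0,0,0,0.4],[0,-0.001,-0.08,0,0,0,0.4],[0,-0.001,-0.12,0,0,0,0.4],[0,-0.001,-0.146,0,0,0,0.4],[0,-0.001,-0.146,0,0,0,0.4]]])

```text
time_s: 9.75
tcp_pos: [0.4887, 0.1913, 0.0884]
ee_rot: [[0.967, -0.254, -0.007], [-0.254, -0.967, -0.005], [-0.006, 0.007, -1.0]]
wrist_force: [-0.8, -0.3, -0.1]
gripper_width: 0.597
```

Call:
play_rows(commands=[[[0,0,0,0,0,0,1],[0,0,0,0,0,0,1],[0,0,0,0,0,0,1],[0,0,0,0,0,0,1],[0,0,0,0,0,0,1]]])

```text
time_s: 10.25
tcp_pos: [0.4913, 0.1931, 0.0932]
ee_rot: [[0.968, -0.252, 0.001], [-0.252, -0.968, 0.001], [0.001, -0.001, -1.0]]
wrist_force: [-0.3, 0.1, 0.2]
gripper_width: 0.232
```

Call:
play_rows(commands=[[[0,0,0,0,0,0,1],[0,0,0,0,0,0,1],[0,0,0,0,0,0,1]]])

```text
time_s: 10.55
tcp_pos: [0.491, 0.1929, 0.0927]
ee_rot: [[0.968, -0.252, 0.0], [-0.252, -0.968, -0.0], [0.0, -0.0, -1.0]]
wrist_force: [-0.9, -0.5, 2.4]
gripper_width: 0.111
```

Gripped: 0.111 × 87 mm ≈ 10 mm, the width of the bar. Next a slow lift.

Call:
play_rows(commands=[[[0,0,0,0,0,0,1],[0,0,0.005,0,0,0,1],[0,0,0.01,0,0,0,1],[0,0,0.018,0,0,0,1],[0,0,0.028,0,0,0,1]]])

```text
time_s: 11.05
tcp_pos: [0.4905, 0.1926, 0.1204]
ee_rot: [[0.968, -0.252, -0.001], [-0.252, -0.968, -0.001], [-0.001, 0.001, -1.0]]
wrist_force: [0.3, -0.2, -4.7]
gripper_width: 0.111
```

Call:
play_rows(commands=[[[0,0,0.012,0,0,0,1],[0,0,0.026,0,0,0,1],[0,0,0.042,0,0,0,1],[0,0,0.058,0,0,0,1],[0,0,0.075,0,0,0,1]]])

```text
time_s: 11.55
tcp_pos: [0.4907, 0.1928, 0.1968]
ee_rot: [[0.968, -0.252, 0.0], [-0.252, -0.968, 0.0], [0.0, -0.001, -1.0]]
wrist_force: [0.5, 0.1, -4.9]
gripper_width: 0.11
```

Call:
play_rows(commands=[[[0,0,0.015,0,0,0,1],[0,0,0.03,0,0,0,1],[0,0,0.042,0,0,0,1],[0,0,0.05,0,0,0,1],[0,0,0.05,0,0,0,1]]])

```text
time_s: 12.05
tcp_pos: [0.4915, 0.1932, 0.2468]
ee_rot: [[0.968, -0.252, 0.002], [-0.252, -0.968, 0.002], [0.002, -0.002, -1.0]]
wrist_force: [0.3, 0.5, -4.1]
gripper_width: 0.114
```

```bash
python3 - <<'E'
from h import *
c=shot('side','side6');d=shot('scene','scene6');cv2.imwrite('pics/pair6.png',np.hstack([c['image'][100:400,150:550],d['image'][100:400,150:550]])[:,:,::-1])
print(r.sense()['tcp_pos'],r.sense()['wrist_force'],r.sense()['moment'],r.sense()['joints'])
E
```

```text
[0.49053406 0.19276605 0.24492098] [-0.2726768   0.83730419 -4.53270292] [-0.01581267 -0.02128325 -0.03483476] [ 3.90853621e+01  1.15760550e+01 -1.10901278e+01 -3.15421842e-02
 -6.73815767e+01  3.63152569e+01]
```

View pics/pair6.png

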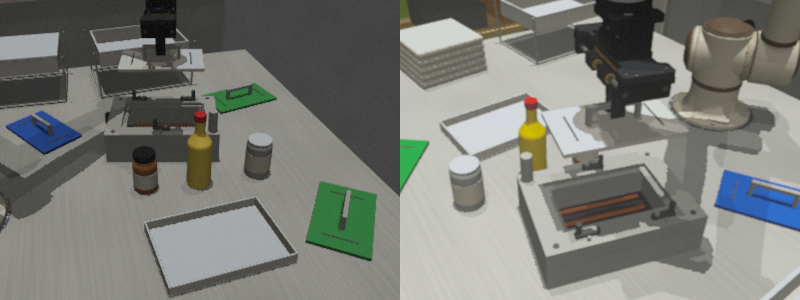

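The cover is held level, and the warmer opening in the right half (600,200) is empty with the buttons aside. At 0.224 m the underside clears the bottle top (0.185 m), so I'll carry it over to the tray.

Call:
play_rows(commands=[[[0,-0.015,0.003,0,0,0,1],[0,-0.04,0.003,0,0,0,1],[0.005,-0.07,0.003,0,0,0,1],[0.005,-0.1,0.003,0,0,0,1],[0.005,-0.13,0.003,0,0,0,1]]])

```text
time_s: 12.65
tcp_pos: [0.4953, 0.061, 0.2477]
ee_rot: [[0.968, -0.252, -0.002], [-0.252, -0.968, -0.001], [-0.001, 0.001, -1.0]]
wrist_force: [0.2, -0.7, -5.0]
gripper_width: 0.11
```

Call:
play_rows(commands=[[[0,-0.03,0,0,0,0.04,1],[0.005,-0.06,0,0,0,0.08,1],[0.005,-0.09,0,0,0,0.12,1],[0.005,-0.12,0,0,0,0.16,1],[0.005,-0.15,0,0,0,0.2,1]]])

```text
time_s: 13.15
tcp_pos: [0.5, -0.0889, 0.2477]
ee_rot: [[0.999, -0.053, -0.002], [-0.053, -0.999, -0.0], [-0.002, 0.0, -1.0]]
wrist_force: [1.2, 0.6, -4.3]
gripper_width: 0.113
```

Call:
play_rows(commands=[[[0.005,-0.03,0,0,0,0.04,1],[0.008,-0.06,0,0,0,0.08,1],[0.01,-0.09,0,0,0,0.12,1],[0.01,-0.11,0,0,0,0.12,1],[0.01,-0.117,0,0,0,0.12,1]]])

```text
time_s: 13.65
tcp_pos: [0.5099, -0.2063, 0.2474]
ee_rot: [[0.998, 0.062, -0.002], [0.062, -0.998, -0.0], [-0.002, -0.0, -1.0]]
wrist_force: [-0.2, 0.0, -5.0]
gripper_width: 0.11
```

Call:
play_rows(commands=[[[0,0,0,0,0,0,1],[0,0,0,0,0,0,1]]])

```text
time_s: 13.85
tcp_pos: [0.5105, -0.2038, 0.2479]
ee_rot: [[0.998, 0.065, -0.001], [0.065, -0.998, 0.0], [-0.001, -0.001, -1.0]]
wrist_force: [-0.2, -0.1, -4.4]
gripper_width: 0.108
```

Call:
play_rows(commands=[[[0,0,-0.02,0,0,0,1],[0,0,-0.055,0,0,0,1],[0,0,-0.09,0,0,0,1],[0,0,-0.125,0,0,0,1],[0,0,-0.15,0,0,0,1]]])

```text
time_s: 14.35
tcp_pos: [0.5099, -0.2028, 0.0963]
ee_rot: [[0.998, 0.067, -0.003], [0.067, -0.998, 0.001], [-0.003, -0.001, -1.0]]
wrist_force: [-1.0, -0.2, -4.6]
gripper_width: 0.111
```

Call:
play_rows(commands=[[[0,0,-0.015,0,0,0,1],[0,0,-0.028,0,0,0,1],[0,0,-0.038,0,0,0,1],[0,0,-0.038,0,0,0,1],[0,0,-0.038,0,0,0,1]]])

```text
time_s: 14.85
tcp_pos: [0.5115, -0.2038, 0.0608]
ee_rot: [[0.998, 0.066, 0.001], [0.066, -0.998, -0.0], [0.001, 0.0, -1.0]]
wrist_force: [0.5, 0.9, -4.4]
gripper_width: 0.112
```

```bash
python3 - <<'E'
from h import *
c=shot('side','side7');print(r.sense()['tcp_pos'],r.sense()['wrist_force'])
d=shot('scene','scene7');cv2.imwrite('pics/pair7.png',np.hstack([cv2.resize(c['image'][260:420,260:480],None,fx=1.8,fy=1.8),cv2.resize(d['image'][140:300,150:370],None,fx=1.8,fy=1.8)])[:,:,::-1])
E
```

```text
[ 0.51176847 -0.20395547  0.06118881] [ 0.82331353  0.26600917 -4.00808763]
```

View pics/pair7.png

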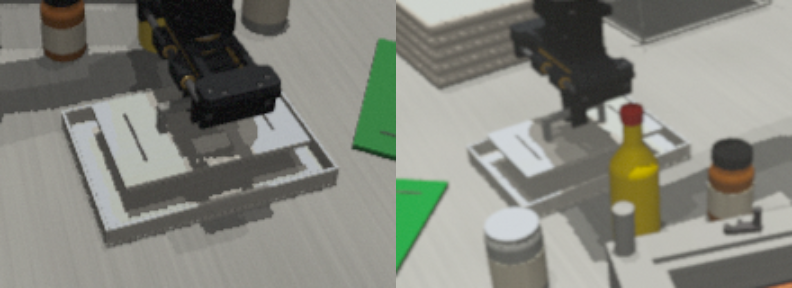

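The cover hovers about 14 mm above the tray's rim, centred and aligned with it. Next a slow descent.

Call:
play_rows(commands=[[[0,0,-0.01,0,0,0,1],[0,0,-0.02,0,0,0,1],[0,0,-0.028,0,0,0,1],[0,0,-0.033,0,0,0,1],[0,0,-0.033,0,0,0,1]]])

```text
time_s: 15.45
tcp_pos: [0.5101, -0.2041, 0.0261]
ee_rot: [[0.998, 0.065, -0.003], [0.065, -0.998, 0.0], [-0.003, -0.0, -1.0]]
wrist_force: [-0.3, -1.4, -5.0]
gripper_width: 0.107
```

Call:
play_rows(commands=[[[0,0,-0.001,0,0,0,1],[0,0,-0.002,0,0,0,1],[0,0,-0.003,0,0,0,1],[0,0,-0.003,0,0,0,1],[0,0,-0.003,0,0,0,1]]])

```text
time_s: 15.95
tcp_pos: [0.5113, -0.2042, 0.0248]
ee_rot: [[0.998, 0.065, 0.001], [0.065, -0.998, -0.0], [0.001, 0.0, -1.0]]
wrist_force: [-0.0, 0.6, -2.8]
gripper_width: 0.109
```

Contact is starting: the weight on the wrist fell from 4.5 N to 2.8 N. A bit more.

Call:
play_rows(commands=[[[0,0,-0.001,0,0,0,1],[0,0,-0.002,0,0,0,1],[0,0,-0.002,0,0,0,1],[0,0,-0.002,0,0,0,1]]])

```text
time_s: 16.35
tcp_pos: [0.5113, -0.2042, 0.0247]
ee_rot: [[0.998, 0.066, 0.001], [0.066, -0.998, -0.001], [0.001, 0.001, -1.0]]
wrist_force: [-4.7, 2.7, 10.0]
gripper_width: 0.112
```

It is seated on the tray floor, with a 10 N upward reaction. I'll release and back off.

Call:
play_rows(commands=[[[0,0,0.001,0,0,0,0.4],[0,0,0.002,0,0,0,0.4],[0,0,0.002,0,0,0,0.4],[0,0,0.002,0,0,0,0.4],[0,0,0.002,0,0,0,0.4]]])

```text
time_s: 16.85
tcp_pos: [0.511, -0.2042, 0.0242]
ee_rot: [[0.998, 0.065, -0.0], [0.065, -0.998, -0.0], [-0.0, 0.0, -1.0]]
wrist_force: [-0.8, -1.1, 0.1]
gripper_width: 0.479
```

Call:
play_rows(commands=[[[0,0,0,0,0,0,0.4],[0,0,0.02,0,0,0,0.4],[0,0,0.06,0,0,0,0.4],[0,0,0.11,0,0,0,0.4],[0,0,0.16,0,0,0,0.4]]])

```text
time_s: 17.35
tcp_pos: [0.5104, -0.2041, 0.1856]
ee_rot: [[0.998, 0.065, -0.001], [0.065, -0.998, 0.0], [-0.001, -0.0, -1.0]]
wrist_force: [0.7, -0.4, -0.2]
gripper_width: 0.599
```

Call:
play_rows(commands=[[[-0.02,-0.02,0.05,0,0,0,0.4],[-0.05,-0.05,0.08,0,0,0,0.4],[-0.08,-0.08,0.1,0,0,0,0.4],[-0.08,-0.08,0.1,0,0,0,0.4],[-0.08,-0.08,0.1,0,0,0,0.4]]])

```text
time_s: 17.85
tcp_pos: [0.4303, -0.2848, 0.2851]
ee_rot: [[0.998, 0.063, 0.002], [0.063, -0.998, -0.0], [0.002, 0.0, -1.0]]
wrist_force: [0.3, -0.4, 0.3]
gripper_width: 0.601
```

```bash
python3 - <<'E'
from h import *
for n in('side','scene'):
    c=shot(n,n+'8');print(n);buttons(c);W=cloud(c)
    tc=np.array([.5105,-.204]);a=np.radians(3.7);R=np.array([[np.cos(a),-np.sin(a)],[np.sin(a),np.cos(a)]])
    q=(W[...,:2]-tc)@R*1000;z=W[...,2]
    m=(abs(q[...,0])<112)&(abs(q[...,1])<74)&(z>.0095)&(z<.016)
    P=W[m];f=np.linalg.lstsq(np.c_[P[:,:2]-tc,np.ones(len(P))],P[:,2],rcond=None)[0]
    print('plate',cv2.minAreaRect(q[m].astype(np.float32)),'slope,z',f.round(4))
    m=(abs(q[...,0])<70)&(abs(q[...,1])<40)&(z>.038)&(z<.055);print('bar',q[m].mean(0),cv2.minAreaRect(q[m].astype(np.float32)))
    W0=cloud(np.load(n+'0.npz'))
    for k,uv in dict(scene=dict(bottle=(281,204),jar=(337,224),can=(215,264)),side=dict(bottle=(350,216),jar=(293,253),can=(409,239)))[n].items():
        print(k,(W[uv[1],uv[0]]-W0[uv[1],uv[0]]).round(3))
c=shot('wrist','w8')
i=[np.load(n+'8.npz')['image'] for n in('side','scene')]
cv2.imwrite('pics/pair8.png',np.hstack([k[100:400,180:580] if j==0 else k[100:400,120:520] for j,k in enumerate(i)])[:,:,::-1])
print(r.sense()['tcp_pos'],r.sense()['wrist_force'])
E
```

```text
side
a 23 [-26.6  -3.8] r 26.9 theta 1.43
b none
c 27 [-25.    0.1] r 25.0 theta 1.57
plate ((1.4357681274414062, -1.6819992065429688), (200.3338623046875, 122.51177978515625), 0.03858217969536781) slope,z [-0.     -0.0008  0.0114]
bar [ 0.49636611 -3.56810391] ((1.5332603454589844, -1.9205913543701172), (89.44044494628906, 12.788764953613281), 0.4287649691104889)
bottle [-0.111 -0.35   0.214]
jar [-0. -0.  0.]
can [ 0.     0.001 -0.001]
scene
a 70 [-23.1   4.5] r 23.6 theta 1.76
b 79 [26.7  4.1] r 27.0 theta 1.72
c 52 [-23.7   8.5] r 25.2 theta 1.22
vent 125 [125.2 -75.7]
plate ((4.186058044433594, 1.27685546875), (201.02566528320312, 125.26565551757812), 0.25653067231178284) slope,z [ 0.0008 -0.0009  0.0129]
bar [5.60782626 4.11899991] ((4.718746185302734, 2.0728793144226074), (90.34591674804688, 13.610005378723145), 1.092964768409729)
bottle [-0.001 -0.001 -0.001]
jar [0.001 0.001 0.001]
can [-0.001 -0.003 -0.003]
[ 0.43100751 -0.28341545  0.28301222] [-0.41704471  0.30738415 -0.45631439]
```

View pics/pair8.png

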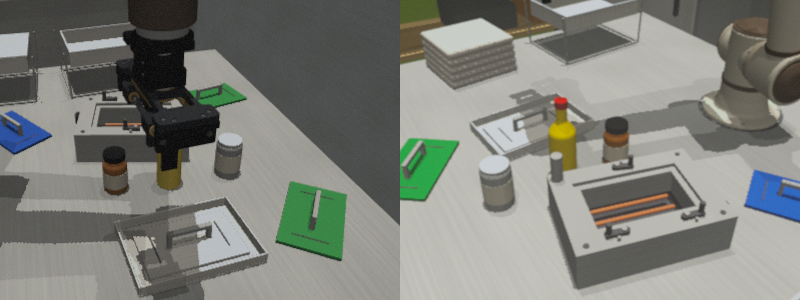

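The cover lies flat in the tray with its handle up and is centred to within about 5 mm. The buttons are aside, and the bottle, jar and can have not moved; the side view's bottle pixel is only hidden behind the gripper. I'm handing in.

```bash
python3 -c "
from station import r
print(r.finish_job())"
```

```text
the job is handed in; nothing more can be done
None
```

The job is done and handed in at about 18 s of the 66 s allowed; the hand-in gives no verdict. I swung the three buttons aside, with one extra nudge on b because it first read only about 1.3 rad. Then I lifted the cover by its handle, carried it over the bottle and set it in the tray under force feedback before letting go and backing off.

**Cover:** it lies flat (slope under 0.002) and its centre is within about 5 mm of the tray's centre. Its top is at about 12 mm, so it rests on the tray floor.

**Buttons:** a reads about 1.6 rad, b about 1.55 and c about 1.38. The two fixed cameras disagree by up to 0.35 rad because each sees only one side of a tab. The lowest single reading is 1.22 for c, so its margin over 1.2 is the least certain; the wrist camera gave 1.36 for it.

**Bystanders:** the bottle, jar and can are within measurement noise (4 mm or less) of where they started. In the last side view the gripper hid the bottle, so its check rests on the scene camera alone.

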